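Pack the open resin bottles in the transport rack

ROBOT

A 6-joint arm with a two-finger parallel gripper is mounted at the origin on the work surface. World frame = base frame: x ahead of the robot, y to its left, z up, the work surface at z = 0. Lengths are in mm, angles in degrees, forces in N, time in s.
With the tool pointing down it reaches from about 325 to 775 mm from the base axis. Payload 5.5 kg.
Tool frame: the origin (TCP) lies at the very end of the fingers, on their centre line; the grasp point (between the pads) lies 19 mm behind it; z points along the fingers, y is the direction in which the jaws open and shut (so a half turn about z gives the same grasp; the last joint's range is limited). The gripper opens to 88 mm and grips with 3 to 60 N. Pads are 20 mm wide; open, the fingers measure 115 mm over their backs; the gripper's body (75 mm by 178 mm) begins 61 mm behind the grasp point.
Start: joints at [66.824, 5.22, 70.514, -0, 104.267, -3.249], TCP at [204.503, 564.088, 222.631] pointing down, gripper open.
Joint ranges: [-164.24, 164.24], [-49.07, 125.15], [9.68, 141.18], [-86.29, 266.29], [3.28, 154.24], [-151.56, 151.56]. Speed limits (degrees/s): [147.25, 147.25, 172.46, 180, 180, 180].

INTERFACE

Orientations are given as a 3x3 rotation matrix whose columns are the frame's x, y, z axes.
In Python, from bench import * gives the robot as it stands. The module is installed in compiled form; this text tells all that it offers. Calls block until the motion is done:
- move_ptp(position, orientation): joint-space move of the TCP to a pose.
- movel(position, vel=150, rotation=None): straight line of the TCP; rotation=None keeps the orientation; vel is the mean speed in mm/s.
- movej(angles): joint-space move.
- move_gripper(opening): opening from 0.0 (shut) to 1.0 (fully open); the grip force is fixed at half the most; returns when the fingers have stopped.
- hold(seconds).
- inverse_kinematics(position, orientation): joint angles nearest the present ones, or None.
- observe(): the state.
- get_image(name): name is "scene" or "top" or "wrist"; returns (picture, depth): 384x512x3 uint8, red, green, blue; 384x512 float32, mm along the optical axis (not along the pixel's ray), 0 where there is no reading.
- camera_model(name): a dict with "mtx" (3x3 intrinsics, pixels), "R" (3x3) and "t" (3): a world point X has camera coordinates R X + t; the wrist camera has in their place "mount" (4x4, takes a point from camera to tool coordinates, whose origin is the TCP and whose axes are the flange's). Camera axes: x right, y down, z forward; pixel columns grow to the right and rows downward; lengths in mm; the calibration is good to about 2 mm. A picture is of the moment at which its call begins: read the wrist's pose just before it. camera_model takes no time and is no camera call.
A pose or a line that the arm cannot do raises PlanningError and nothing moves.
- finish_job(): hands the job in, once; it reports no verdict.
The state is a dict: "t": time; "qpos": joint angles; "qd": joint speeds; "joint_torque": joint torques, N m; "position": TCP position; "tcp_rot": TCP orientation; "contact_force": force on the tool from outside, world axes, zero at the start; "moment": the same for the moment, N m; "finger_gap": opening from 0.0 (shut) to 1.0 (fully open).
Only numpy, scipy, OpenCV 4.12 (cv2) and the standard library are available. Lean on these libraries where they do the work, as an engineer would, in place of code of your own. Each camera call takes 0.05 s, during which the arm holds its last target.

TASK

Pack the open resin bottles for transport: slide the rack's lock plate fully open to its stop, then stand every open bottle upright in a pocket of the rack with a stopper fully home in its neck, and only then slide the lock plate fully shut to its other stop, over the bottles' shoulders. Stoppers that are not needed stay in their stand; leave the closed bottle, the pigment jar and the mould where they are.

Things in the scene. Friction and masses are not known exactly. Their poses are not given: they have to be found in the camera images.
- rack: bottle rack fixed to the table: base 12 mm thick, three pockets 64 mm square (wall tops 42 mm above the table) in a row along its y, 76 mm apart; side cheeks at y = -121 and +121 mm (tops at 71 mm) carry a steel comb-shaped lock plate. Origin on the table under the middle pocket; x points across the row to the side the plate goes to when opened; z up
- pocket0 (a point): floor centre of the pocket at rack y = -76 mm, 12 mm above the table; a bottle in it has its origin here (3 mm of play) and its mouth 102 mm above the table
- pocket1 (a point): floor centre of the middle pocket, as pocket0
- pocket2 (a point): floor centre of the pocket at rack y = +76 mm, nearest the lock grip, as pocket0
- lock (a joint): travel of the lock plate along rack x in m: 0 = fully shut (stop), teeth straddling the necks 4 mm above the shoulders; 0.07 = fully open (stop), teeth ending 50 mm past the pocket centres in x. Starts at 0 to 0.025. Plate 72 to 77 mm above the table, back edge at rack x = 60 mm + travel. Resists with 2.5 N plus 15 N per m/s; stays where left
- lock_grip (a point): centre of the top of the lock plate's black grip, 117 mm above the table: an upright block 16 mm (rack x) by 36 mm (rack y) by 40 mm tall standing on the plate, at rack y = +146 mm; it moves with the plate. Pinch it across its 16 mm from above
- stand: wooden stopper stand fixed to the table, 64 x 192 x 40 mm high, with three holes (33 mm diameter) 62 mm apart along its y axis, one stopper in each. Origin under its centre, x across, z up
- stopper0: dark rubber stopper, 40 g, upright in the stand at first: tapered plug 28 mm long (diameter 29 mm at top, 20 mm at its foot), flange 40 mm diameter, 5 mm thick, above it a round grip knob 22 mm diameter, 28 mm high. Origin on the axis at the flange's underside (33 mm below the knob's top), z up. Fully home, the flange lies on the rim and the origin is at the mouth
- stopper1: another such stopper, as stopper0
- stopper2: another such stopper, as stopper0
- bottle0: open squat resin bottle, round, 160 g +-30 %: body 58 mm diameter, 50 mm high; shoulder sloping in up to 56 mm height; then a straight neck, outer diameter 40 mm, from 56 to 90 mm height, bore 32 mm, 34 mm deep. Stands upright; take it by the neck from above. Origin: centre of its underside, z up its axis. May be absent (None)
- mouth0 (a point): centre of the mouth of bottle0, at its rim, 90 mm above its underside
- bottle1: another such bottle, as bottle0; may be absent (None)
- mouth1 (a point): centre of the mouth of bottle1, at its rim, 90 mm above its underside
- bottle2: another such bottle, as bottle0; may be absent (None)
- mouth2 (a point): centre of the mouth of bottle2, at its rim, 90 mm above its underside
- closed_bottle: bystander: amber bottle with white cap, 54 mm diameter, 130 mm tall, loose; origin under its centre
- pigment_jar: bystander: blue jar with black lid, 52 mm diameter, 85 mm tall, loose; origin under its centre
- mould: bystander: white silicone mould, 70 x 100 x 14 mm, loose; origin under its centre
Not all that is in view belongs to the job. What is shaped like the bottle1 but purple is not meant.

How it is judged (in metres and radians):
On the way, in this order (a step that is already met when the one before it is completed fails the run):
1. the lock plate is slid fully open, to within 4 mm of its stop (value of joint lock above 0.066 m), for 0.2 s.
2. every open bottle stands in a pocket with a stopper home in its neck, the lock plate still open (((horizontal distance between stopper0 and mouth0 below 0.006 m and distance between stopper0 and mouth0 below 0.007 m and angle between the z axis of stopper0 and the z axis of bottle0, either way round below 0.12 rad) or (horizontal distance between stopper1 and mouth0 below 0.006 m and distance between stopper1 and mouth0 below 0.007 m and angle between the z axis of stopper1 and the z axis of bottle0, either way round below 0.12 rad) or (horizontal distance between stopper2 and mouth0 below 0.006 m and distance between stopper2 and mouth0 below 0.007 m and angle between the z axis of stopper2 and the z axis of bottle0, either way round below 0.12 rad)) and (distance between bottle0 and pocket0 below 0.009 m or distance between bottle0 and pocket1 below 0.009 m or distance between bottle0 and pocket2 below 0.009 m) and angle between each of bottle0, bottle1, bottle2's own z axis and vertical below 0.1 rad and ((horizontal distance between stopper0 and mouth1 below 0.006 m and distance between stopper0 and mouth1 below 0.007 m and angle between the z axis of stopper0 and the z axis of bottle1, either way round below 0.12 rad) or (horizontal distance between stopper1 and mouth1 below 0.006 m and distance between stopper1 and mouth1 below 0.007 m and angle between the z axis of stopper1 and the z axis of bottle1, either way round below 0.12 rad) or (horizontal distance between stopper2 and mouth1 below 0.006 m and distance between stopper2 and mouth1 below 0.007 m and angle between the z axis of stopper2 and the z axis of bottle1, either way round below 0.12 rad)) and (distance between bottle1 and pocket0 below 0.009 m or distance between bottle1 and pocket1 below 0.009 m or distance between bottle1 and pocket2 below 0.009 m) and ((horizontal distance between stopper0 and mouth2 below 0.006 m and distance between stopper0 and mouth2 below 0.007 m and angle between the z axis of stopper0 and the z axis of bottle2, either way round below 0.12 rad) or (horizontal distance between stopper1 and mouth2 below 0.006 m and distance between stopper1 and mouth2 below 0.007 m and angle between the z axis of stopper1 and the z axis of bottle2, either way round below 0.12 rad) or (horizontal distance between stopper2 and mouth2 below 0.006 m and distance between stopper2 and mouth2 below 0.007 m and angle between the z axis of stopper2 and the z axis of bottle2, either way round below 0.12 rad)) and (distance between bottle2 and pocket0 below 0.009 m or distance between bottle2 and pocket1 below 0.009 m or distance between bottle2 and pocket2 below 0.009 m) and value of joint lock above 0.05 m), for 0.3 s.
At the end, for the whole second after the job is handed in: each bottle at rest, upright (0.1 rad), within 9 mm of a pocket point, with a stopper in its neck (origin within 6 mm sideways, 7 mm in all of the mouth; in line within 0.12 rad); lock plate within 4 mm of fully shut; all stopper origins above 30 mm (((horizontal distance between stopper0 and mouth0 below 0.006 m and distance between stopper0 and mouth0 below 0.007 m and angle between the z axis of stopper0 and the z axis of bottle0, either way round below 0.12 rad) or (horizontal distance between stopper1 and mouth0 below 0.006 m and distance between stopper1 and mouth0 below 0.007 m and angle between the z axis of stopper1 and the z axis of bottle0, either way round below 0.12 rad) or (horizontal distance between stopper2 and mouth0 below 0.006 m and distance between stopper2 and mouth0 below 0.007 m and angle between the z axis of stopper2 and the z axis of bottle0, either way round below 0.12 rad)) and (distance between bottle0 and pocket0 below 0.009 m or distance between bottle0 and pocket1 below 0.009 m or distance between bottle0 and pocket2 below 0.009 m) and angle between each of bottle0, bottle1, bottle2's own z axis and vertical below 0.1 rad and ((horizontal distance between stopper0 and mouth1 below 0.006 m and distance between stopper0 and mouth1 below 0.007 m and angle between the z axis of stopper0 and the z axis of bottle1, either way round below 0.12 rad) or (horizontal distance between stopper1 and mouth1 below 0.006 m and distance between stopper1 and mouth1 below 0.007 m and angle between the z axis of stopper1 and the z axis of bottle1, either way round below 0.12 rad) or (horizontal distance between stopper2 and mouth1 below 0.006 m and distance between stopper2 and mouth1 below 0.007 m and angle between the z axis of stopper2 and the z axis of bottle1, either way round below 0.12 rad)) and (distance between bottle1 and pocket0 below 0.009 m or distance between bottle1 and pocket1 below 0.009 m or distance between bottle1 and pocket2 below 0.009 m) and ((horizontal distance between stopper0 and mouth2 below 0.006 m and distance between stopper0 and mouth2 below 0.007 m and angle between the z axis of stopper0 and the z axis of bottle2, either way round below 0.12 rad) or (horizontal distance between stopper1 and mouth2 below 0.006 m and distance between stopper1 and mouth2 below 0.007 m and angle between the z axis of stopper1 and the z axis of bottle2, either way round below 0.12 rad) or (horizontal distance between stopper2 and mouth2 below 0.006 m and distance between stopper2 and mouth2 below 0.007 m and angle between the z axis of stopper2 and the z axis of bottle2, either way round below 0.12 rad)) and (distance between bottle2 and pocket0 below 0.009 m or distance between bottle2 and pocket1 below 0.009 m or distance between bottle2 and pocket2 below 0.009 m) and linear speed of each of bottle0, bottle1, bottle2 below 0.02 m/s and value of joint lock below 0.004 m and height (world z) of each of stopper0, stopper1, stopper2 above 0.03 m); the robot touches nothing.
It fails at once if the closed bottle is moved more than 25 mm (distance of closed_bottle from where it was at the start of the episode above 0.025 m).
It fails at once if the pigment jar is moved more than 25 mm (distance of pigment_jar from where it was at the start of the episode above 0.025 m).
It fails at once if the mould is moved more than 25 mm (distance of mould from where it was at the start of the episode above 0.025 m).
Of bottle0, bottle1, bottle2 only 2 to 3 are there at a start; the rules pass over those that are not, and their reading is None.
At some moment in a run one of bottle0, bottle1, bottle2 may be knocked a few centimetres aside while the robot is not near it.
It also fails if it takes over 210 s, if anything falls off the work surface, if the arm or the gripper's body presses on something with over 40 N, if the wrist force passes 120 N, or if a joint passes its speed limit or range.

## Working session

There is one attempt and no reset: what is moved stays moved. The work goes in short steps, each a Python script; the robot and the scene stay as the last script left them, time stands still between calls to the robot, and variables do not carry over. Pictures are saved under pics/ and viewed, and the job is handed in when it is done.

```bash
mkdir -p pics; python3 - <<'E'
from bench import *
import cv2,numpy as np
for n in ["scene","top"]:
    p,d=get_image(n); cv2.imwrite(f"pics/{n}0.png",p[:,:,::-1]); np.savez(f"{n}0.npz",p=p,d=d)
    m=camera_model(n); print(n,m, (d>0).mean())
s=observe(); print(s)
print(camera_model("wrist"))
E
```

```text
scene {'mtx': array([[421.66732509,   0.        , 248.23857063],
       [  0.        , 421.66732509, 186.3285571 ],
       [  0.        ,   0.        ,   1.        ]]), 'R': array([[-0.71949274,  0.69448802,  0.00407252],
       [ 0.49212052,  0.51395924, -0.70261177],
       [-0.49004856, -0.5035199 , -0.71156175]]), 't': array([ 451.54191796, -177.70284116, 1439.2875583 ])} 0.9961802164713541
top {'mtx': array([[472.93316041,   0.        , 261.46530895],
       [  0.        , 472.93316041, 189.95942564],
       [  0.        ,   0.        ,   1.        ]]), 'R': array([[ 0.01583948, -0.99968459,  0.01948945],
       [-0.98326089, -0.01911182, -0.18119811],
       [ 0.18151343, -0.01629313, -0.98325348]]), 't': array([ -88.32596036,  576.90123911, 1563.64114401])} 0.9960988362630209
{'t': 0.1, 'qpos': array([ 6.68251769e+01,  5.25884616e+00,  7.05747585e+01, -1.15703615e-03,
        1.04267036e+02, -3.24998223e+00]), 'qd': array([-0.00768733, -0.1796147 , -0.21579087,  0.05129615, -0.13215502,
        0.04979831]), 'joint_torque': array([ 1.85449564e-03, -4.47853303e+01, -4.07571495e
[... 291 characters left out ...]
9344e-03, -9.99998457e-01]]), 'contact_force': array([-0.36432928, -0.77210531,  0.24055513]), 'moment': array([-0.00418331,  0.02605446, -0.04531083]), 'finger_gap': 1.0014584189705875}
{'mtx': array([[267.82516884,   0.        , 255.62125599],
       [  0.        , 267.82516884, 194.37141169],
       [  0.        ,   0.        ,   1.        ]]), 'mount': array([[ 3.13029951e-04, -9.61324658e-01, -2.75417509e-01,
         7.52976349e+01],
       [ 9.99999690e-01,  1.01935195e-04,  7.80767490e-04,
        -2.08486434e+00],
       [-7.22496303e-04, -2.75417668e-01,  9.61324392e-01,
        -1.62527687e+02],
       [ 0.00000000e+00,  0.00000000e+00,  0.00000000e+00,
         1.00000000e+00]])}
```

View pics/scene0.png

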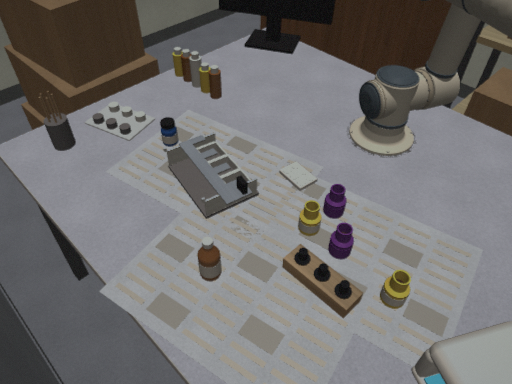

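View pics/top0.png

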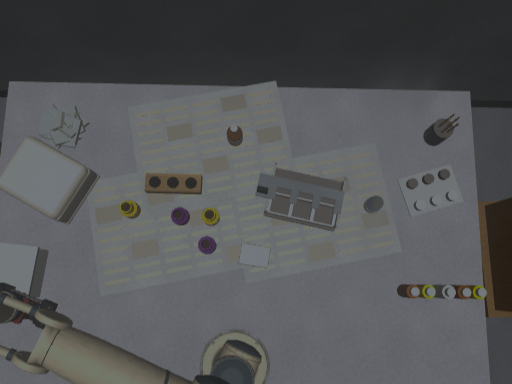

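The scene view shows two yellow open bottles at about (311,218) and (397,288), with two purple lookalikes, the rack, and a stand with three stoppers. Next I'll measure them.

```bash
cat > h.py <<'E'
from bench import *
import cv2,numpy as np
def cloud(n,p=None,d=None,pose=None):
    if p is None:
        if n=="wrist":
            s=observe(); pose=(s["position"],s["tcp_rot"])
        p,d=get_image(n)
    m=camera_model(n); K=m["mtx"]
    v,u=np.mgrid[0:384,0:512]
    C=np.stack([(u-K[0,2])/K[0,0]*d,(v-K[1,2])/K[1,1]*d,d],-1)
    if n=="wrist":
        M=m["mount"]; T=C@M[:3,:3].T+M[:3,3]
        W=T@np.array(pose[1]).T+np.array(pose[0])
    else: W=(C-m["t"])@m["R"]
    W[d<=0]=np.nan
    return p,W
def mask(p,kind):
    h=cv2.cvtColor(p,cv2.COLOR_RGB2HSV)
    if kind=="yellow": m=cv2.inRange(h,(22,150,70),(34,255,255))
    if kind=="purple": m=cv2.inRange(h,(130,80,30),(160,255,255))
    return m
def save(name,p,crop=None,s=1):
    q=p if crop is None else p[crop[1]:crop[3],crop[0]:crop[2]]
    cv2.imwrite("pics/"+name,cv2.resize(q[:,:,::-1],None,fx=s,fy=s,interpolation=cv2.INTER_CUBIC))
E
python3 - <<'E'
from h import *
for n in ["scene","top"]:
    z=np.load(n+"0.npz"); p,W=cloud(n,z["p"],z["d"])
    save(n+"0c.png",p,(140,120,440,330) if n=="scene" else (80,90,400,290),2.4)
    m=mask(p,"yellow"); k,l,st,c=cv2.connectedComponentsWithStats(m)
    for i in range(1,k):
        if st[i,4]<25: continue
        P=W[l==i]; P=P[np.isfinite(P[:,2])]
        top=P[P[:,2]>np.nanpercentile(P[:,2],97)-8]
        print(n,c[i],st[i,4],"zmax",np.percentile(P[:,2],97),"mid",(top.min(0)+top.max(0))/2,np.ptp(top,axis=0))
    print("table z",np.nanmedian(W[...,2]))
E
```

```text
scene [177.47014925  65.00746269] 134 zmax 87.64103564805771 mid [ 264.79946734 -775.77747902   85.35745233] [22.05760873 28.1606378  10.7616248 ]
scene [204.42261905  80.86309524] 168 zmax 87.09718421696027 mid [ 261.52297725 -615.6188205    85.05457506] [23.90486582 25.4510536  11.51074257]
scene [310.21022727 213.62784091] 352 zmax 89.68273859472818 mid [492.76231984  94.68578633  86.68289802] [37.33229781 40.05398808  9.90029864]
scene [397.27564103 285.3525641 ] 468 zmax 89.35184003154589 mid [513.36595435 370.717147    86.89857976] [39.01116725 37.52710329 10.75660882]
table z -0.6054718605857724
top [130.30337079 209.47191011] 89 zmax 92.47839364003266 mid [508.57575566 369.61116912  92.36507114] [35.33549722 28.10766054 15.01806411]
top [210.19642857 216.32142857] 112 zmax 93.27640922204644 mid [489.17556686  95.63491082  92.41050868] [37.24169342 36.37844388 10.93033317]
top [425.42592593 290.74074074] 54 zmax 97.06295747291595 mid [ 249.71209578 -614.9693254    93.56743   ] [38.09467799 30.26190184  8.76873598]
top [476.33333333 291.80701754] 57 zmax 96.1997300374039 mid [ 249.14285612 -783.78048583   93.21564668] [38.09209006 33.94564353  9.89243093]
table z 0.9984043204122344
```

```bash
python3 - <<'E'
from h import *
z=np.load("top0.npz"); p,W=cloud("top",z["p"],z["d"])
H=W[...,2]
# height map around: rectangles
def rect(sel):
    P=W[sel][:,:2].astype(np.float32); return cv2.minAreaRect(P),len(P)
v,u=np.mgrid[0:384,0:512]
reg=(u>135)&(u<215)&(v>165)&(v<200)
print("stand top",rect(reg&(H>34)&(H<46)))
k=(reg&(H>55)).astype(np.uint8)
n,l,st,c=cv2.connectedComponentsWithStats(k)
for i in range(1,n):
    P=W[l==i]; print("knob",c[i],st[i,4],P.mean(0),P.max(0))
reg=(u>250)&(u<360)&(v>155)&(v<240)
print("plate",rect(reg&(H>66)&(H<84)))
g=reg&(H>95); print("grip",g.sum(),W[g].mean(0),rect(g))
a=(H*2).clip(0,255); a=np.nan_to_num(a).astype(np.uint8); q=cv2.applyColorMap(a,cv2.COLORMAP_JET)
save("h0.png",q[:,:,::-1],(80,90,400,290),2.4)
E
```

```text
stand top (((602.9505615234375, 228.17202758789062), (193.16896057128906, 65.80355834960938), 89.79597473144531), 765)
knob [153.025 179.925] 40 [602.57044955 289.27636819  70.68402403] [612.07602296 300.03741911  79.08227325]
knob [171.5        180.47368421] 38 [601.76090646 226.81981348  71.46158514] [613.13895915 238.59217533  80.63334354]
knob [189.78947368 180.89473684] 38 [601.41058469 165.03560445  72.01275283] [611.15346665 174.49600125  83.20612663]
plate (((571.86767578125, -207.60797119140625), (292.9862976074219, 173.6861572265625), 78.17123413085938), 1450)
grip 63 [571.64053214 -78.71585218 114.42493795] (((572.923095703125, -79.3490219116211), (34.59001541137695, 16.208972930908203), 80.54009246826172), 63)
```

View pics/scene0c.png

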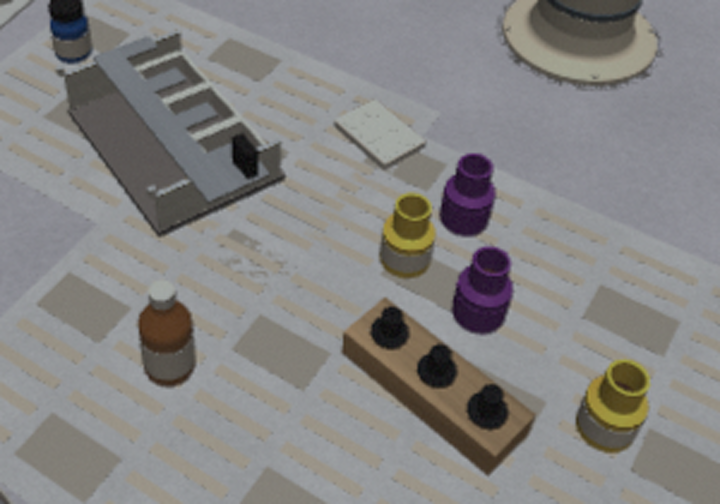

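View pics/top0c.png

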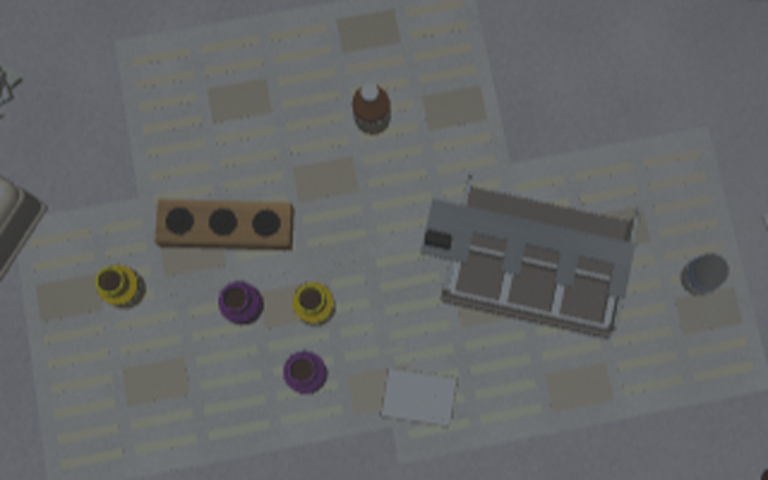

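View pics/h0.png

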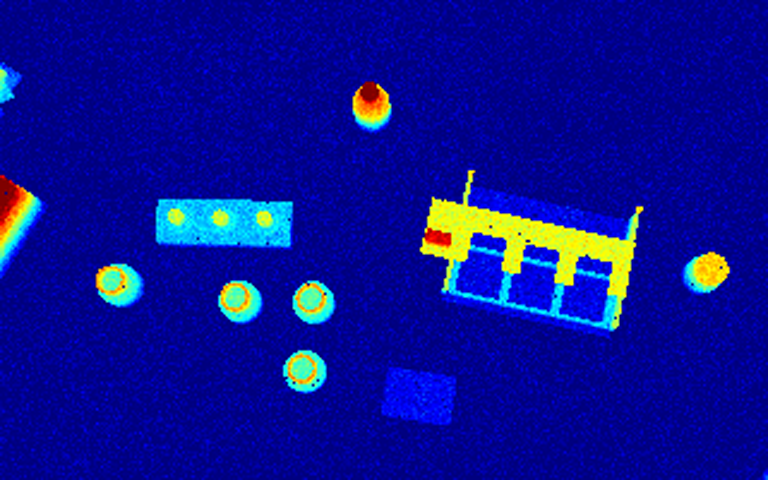

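The top view agrees: the stand has its long axis along y, and the rack is yawed about -10° with the grip at (572,-79). I'll refine the rack and bottle positions with the wrist camera.

```bash
cat >> h.py <<'E'
def Rt(a):
    c,s=np.cos(np.radians(a)),np.sin(np.radians(a))
    return np.array([[-s,c,0],[c,s,0],[0,0,-1.]])
def ikok(pos,a):
    q=inverse_kinematics(pos,Rt(a)); return None if q is None else np.round(q,0)
E
python3 - <<'E'
from h import *
for P in [(560,-200,300),(600,228,200),(500,370,200),(640,-90,98)]:
    for a in (-10,80,170,-100,90,0,180): print(P,a,ikok(P,a))
E
```

```text
(560, -200, 300) -10 [-23.   6.  62.  -0. 112. -13.]
(560, -200, 300) 80 [ -23.    6.   62.   -0.  112. -103.]
(560, -200, 300) 170 None
(560, -200, 300) -100 [-23.   6.  62.  -0. 112.  77.]
(560, -200, 300) 90 [ -23.    6.   62.   -0.  112. -113.]
(560, -200, 300) 0 [-23.   6.  62.  -0. 112. -23.]
(560, -200, 300) 180 None
(600, 228, 200) -10 [ 18.  12.  66.  -0. 103.  28.]
(600, 228, 200) 80 [ 18.  12.  66.  -0. 103. -62.]
(600, 228, 200) 170 None
(600, 228, 200) -100 [ 18.  12.  66.  -0. 103. 118.]
(600, 228, 200) 90 [ 18.  12.  66.  -0. 103. -72.]
(600, 228, 200) 0 [ 18.  12.  66.  -0. 103.  18.]
(600, 228, 200) 180 None
(500, 370, 200) -10 [ 33.   8.  69.  -0. 102.  43.]
(500, 370, 200) 80 [ 33.   8.  69.  -0. 102. -47.]
(500, 370, 200) 170 [  33.    8.   69.   -0.  102. -137.]
(500, 370, 200) -100 [ 33.   8.  69.  -0. 102. 133.]
(500, 370, 200) 90 [ 33.   8.  69.  -0. 102. -57.]
(500, 370, 200) 0 [ 33.   8.  69.  -0. 102.  33.]
(500, 370, 200) 180 [  33.    8.   69.   -0.  102. -147.]
(640, -90, 98) -10 [-11.  13.  75.  -0.  92.  -1.]
(640, -90, 98) 80 [-11.  13.  75.  -0.  92. -91.]
(640, -90, 98) 170 None
(640, -90, 98) -100 [-11.  13.  75.  -0.  92.  89.]
(640, -90, 98) 90 [ -11.   13.   75.   -0.   92. -101.]
(640, -90, 98) 0 [-11.  13.  75.  -0.  92. -11.]
(640, -90, 98) 180 None
```

```bash
python3 - <<'E'
from h import *
move_ptp((560,-180,330),Rt(-10)); hold(.3)
p,W=cloud("wrist"); np.savez("w1.npz",p=p,W=W); save("w1.png",p,s=1.5)
p,W2=cloud("top"); save("top1.png",p,(0,100,256,384),2.4)
H=W[...,2]; print("table",np.nanmedian(H[abs(H)<12]), observe()["t"])
a=np.nan_to_num((H*2).clip(0,255)).astype(np.uint8); save("wh1.png",cv2.applyColorMap(a,cv2.COLORMAP_JET)[:,:,::-1],s=1.5)
E
```

```text
table 1.0650741259203755 3.425
```

View pics/w1.png

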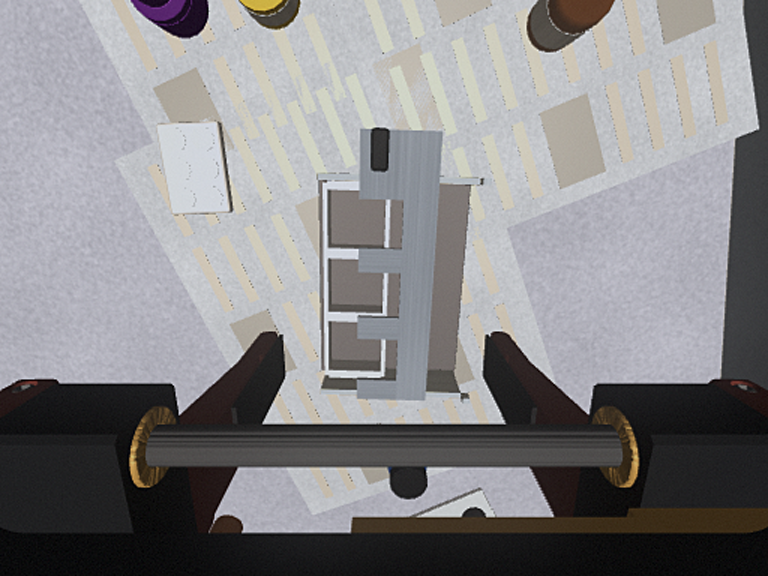

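View pics/wh1.png

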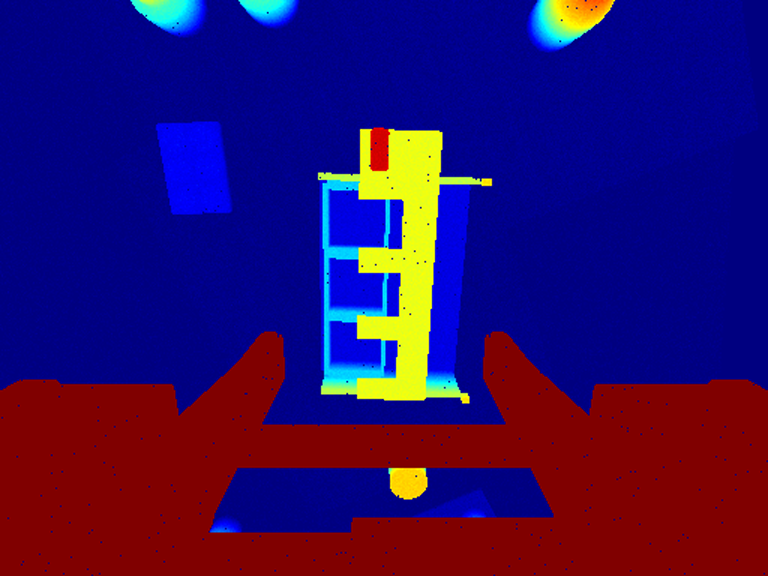

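View pics/top1.png

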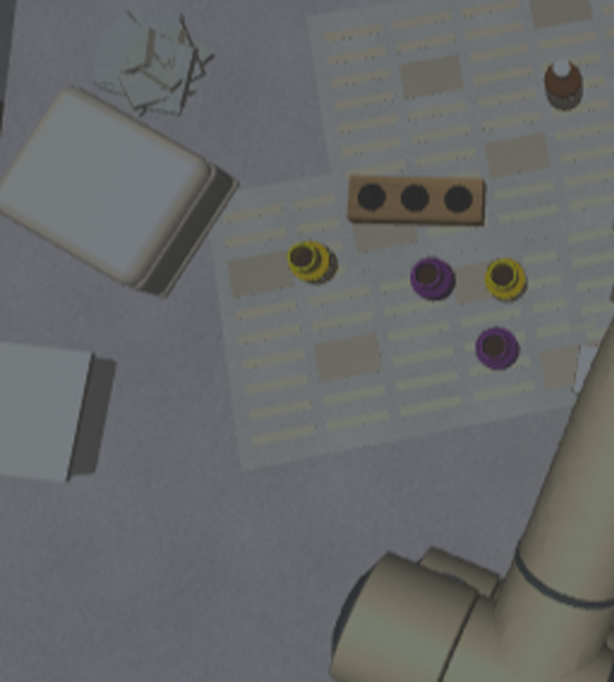

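```bash
python3 - <<'E'
from h import *
z=np.load("w1.npz"); W=z["W"]; p=z["p"]; H=W[...,2]
v,u=np.mgrid[0:384,0:512]
reg=(u>205)&(u<340)&(v>80)&(v<275)
pl=reg&(H>69)&(H<82)&(u<296)
# back edge: rightmost plate px per row
E=[]
for r in range(95,255):
    c=np.where(pl[r]&(u[r]>240))[0]
    if len(c): E.append(W[r,c.max()][:2])
E=np.array(E,np.float32); vx,vy,x0,y0=cv2.fitLine(E,cv2.DIST_HUBER,0,.01,.01).ravel()
print("yaw rack y dir",np.degrees(np.arctan2(vy,vx)))
yaw=np.degrees(np.arctan2(vy,vx)); yaw=(yaw+180)%180-90
print("yaw",yaw)
for yy in (yaw,):
    c,s=np.cos(np.radians(yy)),np.sin(np.radians(yy))
    X=W[...,0]*c+W[...,1]*s; Y=-W[...,0]*s+W[...,1]*c
    def ext(n,m): print(n,m.sum(),"X",np.percentile(X[m],[1,50,99]).round(1),"Y",np.percentile(Y[m],[1,50,99]).round(1),"z",np.median(H[m]).round(1))
    ext("plate",pl)
    g=reg&(H>110)&(v<120); ext("grip",g)
    ww=reg&(H>37)&(H<45)&(u<262); ext("walls",ww)
    print(np.histogram(Y[ww],bins=np.arange(-260,30,4)))
    print(np.histogram(X[ww],bins=np.arange(520,640,3)))
    print("white edge lines", )
    ch=reg&(H>62)&(H<72)&(v<135); ext("cheek+",ch)
    ch=reg&(H>62)&(H<72)&(v>250); ext("cheek-",ch)
E
```

```text
yaw rack y dir 78.219246
yaw -11.780762
plate 6614 X [528.5 609.4 638. ] Y [-234.4  -66.3   54.2] z 77.4
grip 338 X [570.  577.8 585.4] Y [17.8 35.5 52.9] z 117.2
walls 1379 X [516.4 537.9 590. ] Y [-229.  -123.1    5.7] z 42.3
(array([ 0,  0,  0,  0,  0,  0,  0, 37, 74, 78, 77, 10, 10, 14, 11, 13, 11,
       12, 14, 12,  9,  6,  6,  6,  6,  6, 35, 44, 75, 70, 12, 13, 13, 13,
       11, 16, 13, 12, 11, 13, 13,  9,  8,  7,  6, 41, 51, 59, 33, 17, 17,
       17, 16, 16, 18, 17, 17, 18, 14, 20, 15, 19, 10, 12, 43, 64, 39,  0,
        0,  0,  0,  0]), array([-260, -256, -252, -248, -244, -240, -236, -232, -228, -224, -220,
       -216, -212, -208, -204, -200, -196, -192, -188, -184, -180, -176,
       -172, -168, -164, -160, -156, -152, -148, -144, -140, -136, -132,
       -128, -124, -120, -116, -112, -108, -104, -100,  -96,  -92,  -88,
        -84,  -80,  -76,  -72,  -68,  -64,  -60,  -56,  -52,  -48,  -44,
        -40,  -36,  -32,  -28,  -24,  -20,  -16,  -12,   -8,   -4,    0,
          4,    8,   12,   16,   20,   24,   28]))
(array([154,  42,  48,  57,  54,  38,  53,  50,  51,  50,  50,  44,  11,
        15,  13,  11,  18,  15,  11,  17,  12,  53, 149,  59,   2,   1,
         2,   0,   0,   0,   0,   0,   0,   0,   0,   0,   0,   0,   0]), array([520, 523, 526, 529, 532, 535, 538, 541, 544, 547, 550, 553, 556,
       559, 562, 565, 568, 571, 574, 577, 580, 583, 586, 589, 592, 595,
       598, 601, 604, 607, 610, 613, 616, 619, 622, 625, 628, 631, 634,
       637]))
white edge lines
cheek+ 196 X [516.6 555.9 678.7] Y [ 7.3 10.7 14.3] z 71.2
cheek- 256 X [516.9 557.4 679.3] Y [-235.1 -229.4 -227.8] z 70.4
```

```bash
python3 - <<'E'
from h import *
z=np.load("w1.npz"); W=z["W"]; H=W[...,2]
v,u=np.mgrid[0:384,0:512]
reg=(u>205)&(u<340)&(v>80)&(v<275)
def line(E):
    vx,vy,x0,y0=cv2.fitLine(np.array(E,np.float32),cv2.DIST_HUBER,0,.01,.01).ravel(); return (np.degrees(np.arctan2(vy,vx))+180)%180-90
c,s=np.cos(np.radians(-11.8)),np.sin(np.radians(-11.8))
X=W[...,0]*c+W[...,1]*s; Y=-W[...,0]*s+W[...,1]*c
w=reg&(H>39)&(H<45)&(u<262)
a,b=[],[]
for r in range(125,248):
    k=np.where(w[r])[0]
    if len(k)>2:
        a.append(W[r,k.min()][:2])
        f=np.where(w[r]&(X[r]>575))[0]
        if len(f): b.append(W[r,f.max()][:2])
a=np.array(a);b=np.array(b)
R=lambda e:(e[:,0]*c+e[:,1]*s)
print("front",line(a),np.median(R(a)),"rear outer",line(b) if len(b) else None,np.median(R(b)))
for y0 in (-186.4,-110.4,-34.4):
    m=reg&(abs(Y-y0)<15)&(u<262)
    print(y0,"floor X",np.percentile(X[m&(H>5)&(H<20)],[1,99]),"wallfront",np.percentile(X[m&(H>39)&(H<45)&(X<550)],[1,99]),"rear",np.percentile(X[m&(H>39)&(H<45)&(X>550)],[1,99]))
for y0 in (-148.4,-72.4):
    m=reg&(abs(Y-y0)<8)&(H>74)&(H<81); print("tooth X",np.percentile(X[m],[1,99]), "y",)
pl=reg&(H>74)&(H<81)&(v<130); print("plate grip end",np.percentile(X[pl],[1,99]),np.percentile(Y[pl],[1,99]))
E
```

```text
front -11.716949 516.877013835658 rear outer -11.603516 589.43307258409
-186.4 floor X [508.67296604 599.5059533 ] wallfront [516.61855487 520.61806668] rear [585.7152042  590.00253232]
-110.4 floor X [507.55084346 596.48696327] wallfront [517.38274422 521.1887451 ] rear [585.27937246 590.17648973]
-34.4 floor X [508.51389572 593.62031358] wallfront [516.32962161 521.25807985] rear [585.82616332 590.06135384]
tooth X [558.51982546 637.33631675] y
tooth X [559.07527483 636.79359334] y
plate grip end [558.82909954 637.23047377] [-4.01696382 55.72945572]
```

Rack geometry is consistent (76 mm pitch, wall tops 42 mm, grip 117 mm): centre about (519,-221), yaw -11.7°, lock travel about 24.5 mm. Next, open the lock.

```bash
cat >> h.py <<'E'
YAW=-11.75
_c,_s=np.cos(np.radians(YAW)),np.sin(np.radians(YAW))
def rk(x,y,z=0):  # rack -> world
    c0,s0=np.cos(np.radians(-11.8)),np.sin(np.radians(-11.8))
    o=np.array([553.25*c0+110.4*s0, 553.25*s0-110.4*c0])
    return np.array([o[0]+x*_c-y*_s,o[1]+x*_s+y*_c,z])
def st(msg=""):
    s=observe(); print(msg,"t",round(s["t"],1),"pos",s["position"].round(1),"F",s["contact_force"].round(1),"gap",round(s["finger_gap"]*88,1))
    return s
E
python3 - <<'E'
from h import *
move_gripper(0.55)
move_ptp(rk(24.5,146,150),Rt(YAW)); st()
movel(rk(24.5,146,89),vel=80); st("down")
move_gripper(0.0); st("closed")
movel(rk(67,146,89),vel=50); st("near")
for x in (69,71,73):
    movel(rk(x,146,89),vel=20); st(x)
    f=observe()["contact_force"]
    if abs(f[:2]@[_c,_s])>25: break
hold(.3); st()
E
```

```text
t 5.0 pos [573.4 -83.8 151.8] F [1.1 0.1 0.7] gap 48.5
down t 6.0 pos [573.  -83.3  89.6] F [-0.  -0.4  0.2] gap 48.5
closed t 6.5 pos [572.9 -83.3  89.2] F [0.3 0.1 1. ] gap 16.0
near t 7.5 pos [615.1 -92.   89.1] F [ 1.9 -0.8  2.9] gap 15.8
69 t 7.8 pos [616.2 -92.3  89.2] F [-0.5  0.8  3.6] gap 15.9Traceback (most recent call last):
  File "<stdin>", line 10, in <module>
NameError: name '_c' is not defined
```

```bash
python3 - <<'E'
from h import *
d=np.array([np.cos(np.radians(YAW)),np.sin(np.radians(YAW))])
print(rk(0,146),rk(69,146))
hold(.3); st()
for x in (71,73,75):
    movel(rk(x,146,89),vel=20); hold(.2);s=st(x)
    print("rackx",(s["position"][:2]-rk(0,146)[:2])@d)
    if abs(s["contact_force"][:2]@d)>25: break
move_gripper(0.55); st("rel")
movel(rk(72,146,200)); 
move_ptp(rk(35,0,330),Rt(YAW)); hold(.2)
p,W=cloud("wrist"); np.savez("w2.npz",p=p,W=W); save("w2.png",p)
H=W[...,2];c,s=d
X=W[...,0]*c+W[...,1]*s; Y=-W[...,0]*s+W[...,1]*c
g=(H>112)&(H<121)&(abs(Y-36)<25)&(abs(X-600)<60)
o=rk(0,0); ox=o[0]*c+o[1]*s
print("grip",g.sum(),np.percentile(X[g],[1,99])-ox,np.percentile(X[g],[1,99]).mean()-ox)
E
```

```text
[548.71371438 -78.26376142   0.        ] [616.26785198 -92.31504225   0.        ]
 t 8.1 pos [616.2 -92.3  89.2] F [-0.8  0.6  4.3] gap 16.1
71 t 8.6 pos [617.5 -92.5  89.2] F [-6.4  1.7  5.4] gap 15.7
rackx 70.23488633022708
73 t 9.0 pos [617.5 -92.5  89.1] F [-14.2   3.2   8.5] gap 15.9
rackx 70.25717198314676
75 t 9.4 pos [617.5 -92.5  89. ] F [-22.8   4.1  12.6] gap 16.0
rackx 70.28192518898577
rel t 10.1 pos [622.2 -93.6  88.8] F [ 0.4  0.9 -0.5] gap 48.6
grip 384 [62.22448569 77.65495944] 69.93972256179507
```

View pics/w2.png

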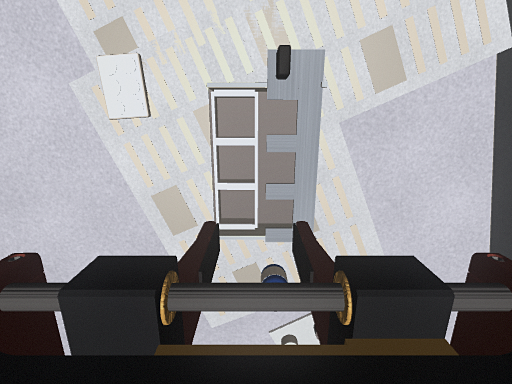

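The lock is at its stop: the grip reads 69.9 mm and the force rose at 70.2 mm. Next I'll locate the bottles and stoppers.

```bash
cat >> h.py <<'E'
def rings(W,p,kind="yellow",zlo=84,zhi=97):
    """mouth centres: circle through rim pixels near z=90"""
    H=W[...,2]; out=[]
    m=((H>zlo)&(H<zhi)).astype(np.uint8)
    col=cv2.dilate(mask(p,kind),np.ones((3,3)))
    m=cv2.morphologyEx(m&(col>0),cv2.MORPH_CLOSE,np.ones((3,3)))
    n,l,s,c=cv2.connectedComponentsWithStats(m)
    for i in range(1,n):
        if s[i,4]<25: continue
        P=W[(l==i)&(H>zlo)&(H<zhi)]
        (cx,cy),r=cv2.minEnclosingCircle(P[P[:,2]>np.median(P[:,2])-2.5][:,:2].astype(np.float32))
        A=np.c_[2*P[:,:2],np.ones(len(P))];
        b,*_=np.linalg.lstsq(A,(P[:,:2]**2).sum(1),rcond=None)
        out.append((np.array([cx,cy]).round(1),round(r,1),b[:2].round(1),P[:,2].max().round(1),c[i].round(),s[i,4]))
    return out
E
python3 - <<'E'
from h import *
z=np.load("w2.npz"); W=z["W"]; H=W[...,2]
c,s=np.cos(np.radians(YAW)),np.sin(np.radians(YAW)); o=rk(0,0)
dx,dy=W[...,0]-o[0],W[...,1]-o[1]; X=dx*c+dy*s; Y=-dx*s+dy*c
w=(H>39.5)&(H<45)&(abs(X)<45)&(abs(Y)<125)
for y0 in (-76,0,76):
    for sg in (-1,1):
        m=w&(abs(Y-y0)<20)&(X*sg>20); print(y0,sg,"X",np.percentile(X[m],[2,98]).round(1))
for a in (-114,-38,38,114):
    m=w&(abs(X)<25)&(abs(Y-a)<15); print(a,"Y",np.percentile(Y[m],[2,98]).round(1))
move_ptp((430,230,330),Rt(YAW+90)); hold(.3)
p,W=cloud("wrist"); np.savez("w3.npz",p=p,W=W); save("w3.png",p,s=1.5)
for k in rings(W,p): print(k)
H=W[...,2]
m=((H>66)&(H<76)&(W[...,0]>570)&(W[...,0]<650)&(W[...,1]>120)&(W[...,1]<340)).astype(np.uint8)
n,l,s_,cc=cv2.connectedComponentsWithStats(m)
for i in range(1,n):
    if s_[i,4]>15: P=W[l==i]; print("knob",cv2.minEnclosingCircle(P[:,:2].astype(np.float32)),P[:,2].max(),cc[i])
E
```

```text
-76 -1 X [-36.9 -31.9]
-76 1 X [33.2 36.9]
0 -1 X [-36.8 -32. ]
0 1 X [33.1 36.6]
76 -1 X [-37. -32.]
76 1 X [33.  36.3]
-114 Y [-118.7 -108.1]
-38 Y [-43.8 -32.6]
38 Y [33.2 43.1]
114 Y [107.9 116.9]
(array([509.6, 367.8]), 19.9, array([509.1, 367.2]), np.float64(92.6), array([356., 202.]), np.int32(147))
(array([489.1,  91.1]), 20.1, array([488.8,  92. ]), np.float64(93.1), array([180., 222.]), np.int32(199))
knob ((603.0214233398438, 224.51644897460938), 10.663359642028809) 75.35760834768791 [273.64227642 262.19512195]
knob ((602.7083740234375, 162.5471954345703), 10.897212028503418) 74.94048221747943 [239.4796748  268.37398374]
```

View pics/w3.png

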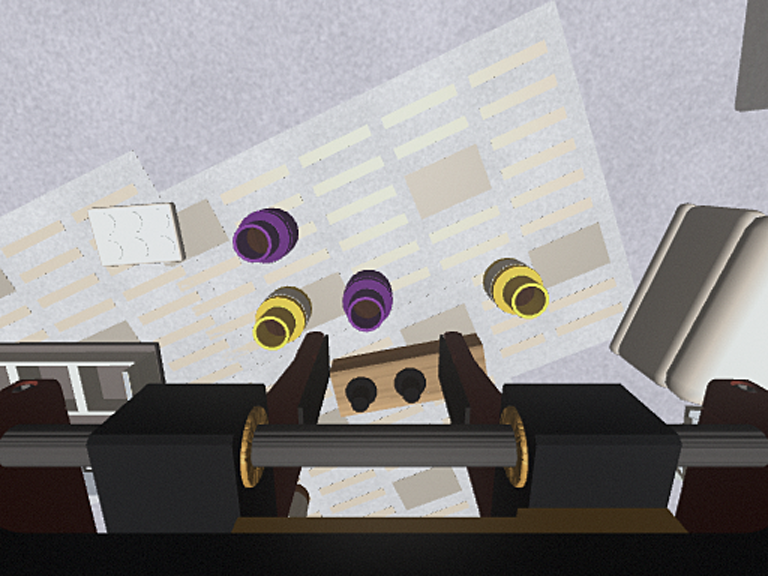

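```bash
cat >> h.py <<'E'
def knobs(W):
    H=W[...,2]; out=[]
    m=((H>66)&(H<78)&(W[...,0]>560)&(W[...,0]<650)&(W[...,1]>120)&(W[...,1]<340)).astype(np.uint8)
    n,l,s_,cc=cv2.connectedComponentsWithStats(m)
    for i in range(1,n):
        if s_[i,4]>15:
            (x,y),r=cv2.minEnclosingCircle(W[l==i][:,:2].astype(np.float32)); out.append((round(x,1),round(y,1),round(r,1),W[l==i][:,2].max().round(1)))
    return out
def rackfit(W):
    H=W[...,2]; c,s=np.cos(np.radians(YAW)),np.sin(np.radians(YAW)); o=rk(0,0)
    dx,dy=W[...,0]-o[0],W[...,1]-o[1]; X=dx*c+dy*s; Y=-dx*s+dy*c
    w=(H>38.5)&(H<46)&(abs(X)<45)&(abs(Y)<125); r=[]
    for y0 in (-76,0,76):
        for sg in (-1,1):
            m=w&(abs(Y-y0)<20)&(X*sg>20); r.append(("X",y0,sg,m.sum(),np.percentile(X[m],[2,98]).round(1) if m.sum()>10 else None))
    for a in (-114,-38,38,114):
        m=w&(abs(X)<25)&(abs(Y-a)<15); r.append(("Y",a,m.sum(),np.percentile(Y[m],[2,98]).round(1) if m.sum()>10 else None))
    g=(H>112)&(H<121)&(abs(Y-146)<25)&(abs(X-70)<20)
    if g.sum()>10: r.append(("grip",np.percentile(X[g],[1,99]).round(1),np.percentile(Y[g],[1,99]).round(1)))
    return r
E
python3 - <<'E'
from h import *
for a,x in ((-102,420),(78,600)):
    for nm,y in (("bottles",230),("rack",-150)):
        pos=(x+40 if nm=="bottles" and a==78 else x,y,330)
        move_ptp(pos,Rt(YAW+90 if a==78 else YAW-90)); hold(.3)
        p,W=cloud("wrist"); save(f"cal_{a}_{nm}.png",p); np.savez(f"cal_{a}_{nm}.npz",p=p,W=W)
        print(a,nm,np.nanmedian(W[...,2][abs(W[...,2])<10]))
        if nm=="rack": [print(r) for r in rackfit(W)]
        else:
            [print(r) for r in rings(W,p)]; print(knobs(W))
st()
E
```

```text
-102 bottles 1.0540841382741348
(array([488.8,  91.9]), 19.8, array([488.9,  92.3]), np.float64(92.6), array([341., 104.]), np.int32(196))
(array([509.1, 367.5]), 20.0, array([509.3, 367.1]), np.float64(92.6), array([150., 129.]), np.int32(267))
[(602.7, 162.9, 10.9, np.float64(76.2)), (603.1, 224.6, 11.0, np.float64(75.7)), (603.6, 286.3, 10.9, np.float64(75.4))]
-102 rack 1.200149763330046
('X', -76, -1, np.int64(73), array([-36.3, -33.2]))
('X', -76, 1, np.int64(104), array([31.9, 36.5]))
('X', 0, -1, np.int64(73), array([-36.4, -33.3]))
('X', 0, 1, np.int64(102), array([31.9, 36.4]))
('X', 76, -1, np.int64(73), array([-36.6, -33.4]))
('X', 76, 1, np.int64(102), array([31.8, 36.2]))
('Y', -114, np.int64(268), array([-118. , -107.4]))
('Y', -38, np.int64(269), array([-43.4, -31.7]))
('Y', 38, np.int64(251), array([32.3, 43.3]))
('Y', 114, np.int64(239), array([108.2, 118.3]))
('grip', array([61.8, 78. ]), array([128.3, 163.3]))
78 bottles 1.2429440376060938
(array([509.6, 367.4]), 19.9, array([510. , 367.3]), np.float64(92.5), array([341.,  52.]), np.int32(171))
(array([515. , 349.
[... 249 characters left out ...]
10.8, np.float64(75.9)), (603.0, 162.7, 10.6, np.float64(75.3))]
78 rack 1.4390733246499678
('X', -76, -1, np.int64(76), array([-35.9, -32.7]))
('X', -76, 1, np.int64(72), array([33.2, 36.7]))
('X', 0, -1, np.int64(83), array([-36. , -31.6]))
('X', 0, 1, np.int64(72), array([33. , 36.6]))
('X', 76, -1, np.int64(97), array([-36.1, -31.6]))
('X', 76, 1, np.int64(71), array([32.9, 36.4]))
('Y', -114, np.int64(253), array([-118.8, -107.8]))
('Y', -38, np.int64(249), array([-44.1, -32. ]))
('Y', 38, np.int64(241), array([32.1, 43.8]))
('Y', 114, np.int64(199), array([108.2, 117.8]))
('grip', array([62.5, 77.1]), array([128.6, 163.3]))
 t 23.2 pos [ 600.2 -149.4  329.9] F [ 0.  -0.1  0.3] gap 48.1
```

Wrist measurements agree to about 0.5 mm across opposite views. Now pick bottle A and place it in pocket 2.

```bash
cat >> h.py <<'E'
A=YAW+90
def find(x,y):
    move_ptp((x+90,y,300),Rt(A)); hold(.15)
    p,W=cloud("wrist"); save("find.png",p)
    c=[r for r in rings(W,p) if 18<r[1]<22]; [print(r) for r in c]
    c=[r[0] for r in c if np.hypot(*(r[0]-[x,y]))<80]
    return min(c,key=lambda r:np.hypot(*(r-[x,y])))
def pick(x,y,ztcp,gap,op=.75):
    move_gripper(op)
    move_ptp((x,y,ztcp+80),Rt(A)); movel((x,y,ztcp),vel=80); st("at")
    move_gripper(0.0); s=st("closed")
    if abs(s["finger_gap"]*88-gap)>3: raise SystemExit("bad grasp")
    movel((x,y,220),vel=120); s=st("lifted")
    if abs(s["finger_gap"]*88-gap)>3: raise SystemExit("lost")
def lower(pos,zstart,zend,step=4,fmax=12,vel=40):
    z=zstart
    f0=observe()["contact_force"]
    while z>zend:
        z=max(z-step,zend); movel((pos[0],pos[1],z),vel=vel)
        f=observe()["contact_force"]-f0
        if f[2]>fmax or np.hypot(*f[:2])>fmax: st(f"contact z {z} dF {f.round(1)}"); return z
    st("bottom dF %s"%f.round(1)); return z
E
python3 - <<'E'
from h import *
b=find(509.4,367.4); print(b)
pick(b[0],b[1],64,40)
q=rk(0,76)
move_ptp((q[0],q[1],200),Rt(A)); movel((q[0],q[1],122),vel=100); hold(.2); st()
print(lower(q,122,77.5))
E
```

```text
(array([509.7, 367.6]), 19.6, array([510. , 367.5]), np.float64(92.0), array([244., 105.]), np.int32(171))
(array([489.3,  91.8]), 20.3, array([489.3,  92.5]), np.float64(92.2), array([ 44., 135.]), np.int32(399))
[509.7 367.6]
at t 27.6 pos [510.1 367.8  64.9] F [-0.3 -0.1 -0.3] gap 65.9
closed t 28.2 pos [509.8 367.7  64.2] F [-0.2  0.4  1.1] gap 39.6
lifted t 29.6 pos [509.4 367.4 218.8] F [-0.1  0.4 -1.2] gap 39.1
 t 32.6 pos [ 534.8 -146.9  122.9] F [ 0.5  0.4 -1.8] gap 39.5
bottom dF [ 0.3 -0.6  1. ] t 35.6 pos [ 534.5 -146.8   77.6] F [ 0.8 -0.3 -0.8] gap 39.6
77.5
```

```bash
python3 - <<'E'
from h import *
q=rk(0,76)
print(lower(q,77.5,75.5,step=1,fmax=6))
move_gripper(.66); hold(.1); st("rel"); movel((q[0],q[1],150),vel=80); st()
b=find(489.2,91.8); print(b)
p,W=cloud("top"); save("top2.png",p,(80,90,400,290),2.4)
E
```

```text
bottom dF [-1.4  1.5  3.6] t 36.1 pos [ 534.7 -146.8   76.1] F [-0.6  1.2  2.8] gap 39.7
75.5
rel t 36.7 pos [ 534.5 -146.8   75.4] F [ 0.4  0.2 -0.9] gap 58.1
 t 37.8 pos [ 534.1 -146.7  149.2] F [-0.8 -0.2 -0.5] gap 58.0
(array([489.2,  91.1]), 19.8, array([489.3,  91.2]), np.float64(92.8), array([244., 107.]), np.int32(237))
(array([ 533.4, -142.7]), 19.3, array([ 534.2, -147.1]), np.float64(97.0), array([ 96., 173.]), np.int32(155))
[489.2  91.1]
```

View pics/find.png

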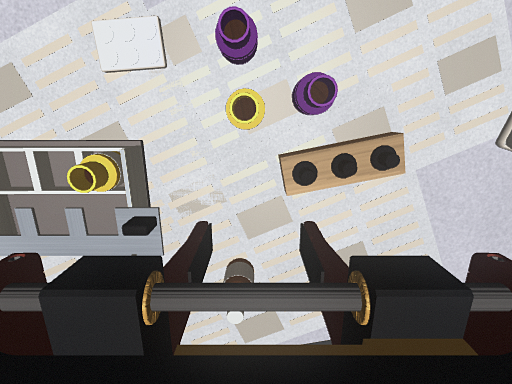

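Bottle A stands in pocket 2 (pixel 85,178) and bottle B is unmoved at (244,107). B goes to pocket 0.

```bash
python3 - <<'E'
from h import *
pick(489.2,91.3,64,40)
q=rk(0,-76)
move_ptp((q[0],q[1],210),Rt(A)); movel((q[0],q[1],122),vel=100); hold(.2); st()
print(lower(q,122,75.5,step=3,fmax=8))
E
```

```text
at t 41.4 pos [489.6  91.4  64.8] F [-0.1  0.7 -0.1] gap 65.8
closed t 42.0 pos [489.3  91.4  64.2] F [0.3 1.2 0.4] gap 39.5
lifted t 43.4 pos [488.9  91.3 218.9] F [ 0.3 -0.  -2.5] gap 39.3
 t 46.1 pos [ 503.8 -295.8  122.8] F [-0.8 -0.4 -1.9] gap 39.3
bottom dF [0.9 1.6 3.3] t 50.1 pos [ 503.8 -295.7   76.2] F [0.2 1.2 1.4] gap 39.6
75.5
```

```bash
cat >> h.py <<'E'
def rackview(name):
    q=rk(90,0); move_ptp((q[0],q[1],300),Rt(A)); hold(.2)
    p,W=cloud("wrist"); save(name,p,s=1.5); return p,W
E
python3 - <<'E'
from h import *
q=rk(0,-76)
move_gripper(.66); hold(.1); movel((q[0],q[1],200),vel=100); st()
p,W=rackview("rv1.png")
for r in rings(W,p,zlo=96,zhi=110): print(r)
print(rk(0,76),rk(0,-76))
E
```

```text
t 52.1 pos [ 503.3 -295.5  199. ] F [0.  1.1 0.2] gap 57.9
(array([ 503.2, -296.2]), 19.8, array([ 503.4, -295.8]), np.float64(104.5), array([198., 106.]), np.int32(327))
(array([ 534.3, -147.3]), 19.9, array([ 534.2, -147.9]), np.float64(104.7), array([316., 106.]), np.int32(309))
[ 534.4587918  -146.79694449    0.        ] [ 503.50524562 -295.61185631    0.        ]
```

View pics/rv1.png

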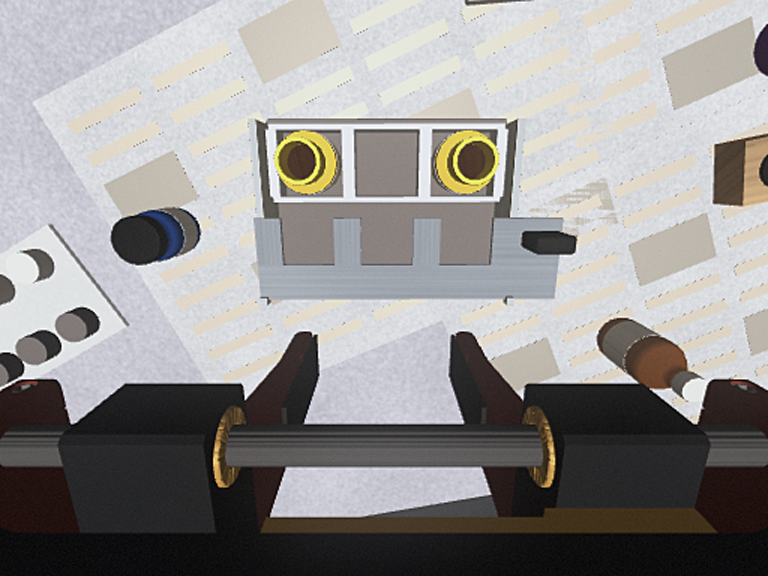

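Both bottles sit centred in pockets 0 and 2 (pixels 302,160 and 475,160). Now the stoppers.

```bash
python3 - <<'E'
from h import *
for k,m in ((( 602.9,162.8),(534.3,-147.4)),):
    move_ptp((k[0],k[1],200),Rt(A))
    pick(k[0],k[1],48,22,op=.5)
    move_ptp((m[0],m[1],200),Rt(A)); movel((m[0],m[1],155),vel=80); hold(.2); st()
    print(lower(m,155,110,step=3,fmax=8))
E
```

```text
at t 56.5 pos [603.4 162.9  48.9] F [-0.9  0.6  0.1] gap 44.3
closed t 57.0 pos [603.1 162.9  48.3] F [0.4 0.4 1.9] gap 21.2
lifted t 58.6 pos [602.6 162.7 218.9] F [-0.4  0.2 -0.5] gap 21.3
 t 60.7 pos [ 534.6 -147.6  155.8] F [ 0.4  0.2 -0.9] gap 21.3
bottom dF [-3.4  0.8  4.6] t 64.5 pos [ 534.3 -147.4  110.6] F [-3.   1.   3.7] gap 21.2
110
```

```bash
python3 - <<'E'
from h import *
m=(534.3,-147.4)
print(lower(m,110,108,step=1,fmax=15)); hold(.1)
move_gripper(.5); movel((m[0],m[1],200),vel=100)
k,m=(603.3,224.5),(503.4,-295.8)
move_ptp((k[0],k[1],200),Rt(A))
pick(k[0],k[1],48,22,op=.5)
move_ptp((m[0],m[1],200),Rt(A)); movel((m[0],m[1],155),vel=80); hold(.2); st()
print(lower(m,155,110,step=3,fmax=8))
print(lower(m,110,108,step=1,fmax=15)); hold(.1)
move_gripper(.5); movel((m[0],m[1],200),vel=100)
p,W=rackview("rv2.png")
H=W[...,2]
for n_,q in (("p2",rk(0,76)),("p0",rk(0,-76))):
    near=np.hypot(W[...,0]-q[0],W[...,1]-q[1])
    t=(near<30)&(H>127); print(n_,q[:2],"knob top",H[t].max(),np.median(H[t]),cv2.minEnclosingCircle(W[t][:,:2].astype(np.float32)))
    f=(near<26)&(H>100)&(H<113); print(" flange z",np.percentile(H[f],[10,50,90]),cv2.minEnclosingCircle(W[f][:,:2].astype(np.float32)))
E
```

```text
bottom dF [-1.4 -0.   8.5] t 65.0 pos [ 534.7 -147.6  110.6] F [-4.5  1.  12.2] gap 21.3
108
at t 69.9 pos [603.8 224.6  48.9] F [ 0.6 -0.4  0.2] gap 43.9
closed t 70.3 pos [603.5 224.6  48.4] F [-0.6  0.5  1.5] gap 21.4
lifted t 71.9 pos [603.  224.4 218.8] F [-0.3 -0.3 -0.9] gap 21.5
 t 74.8 pos [ 503.7 -296.   155.9] F [ 0.5  0.1 -1.3] gap 21.5
bottom dF [ 0.2 -0.5  2.2] t 78.5 pos [ 503.7 -295.9  110.3] F [ 0.7 -0.5  0.9] gap 21.8
110
bottom dF [-2.9  2.7  8.5] t 79.0 pos [ 503.8 -296.1  110.3] F [-2.2  2.2  9.4] gap 21.5
108
p2 [ 534.4587918  -146.79694449] knob top 137.4710040333529 135.33365517524987 ((531.5917358398438, -149.33740234375), 10.88750171661377)
 flange z [106.32930331 107.48415403 108.54053301] ((531.3417358398438, -149.07876586914062), 20.23019790649414)
p0 [ 503.50524562 -295.61185631] knob top 137.4086458903077 135.29711723982246 ((503.5539855957031, -297.6777648925781), 10.821840286254883)
 flange z [104.36882551 107.30489827 108.41118434] ((503.35589599609375, -297.085693359375), 20.589895248413086)
```

View pics/rv2.png

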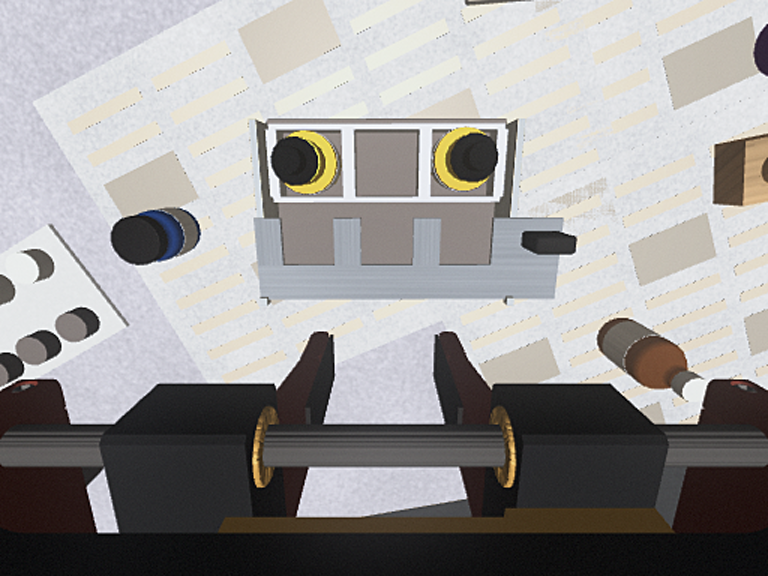

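Both stoppers are home: knob tops at 135.3 mm against 135 expected, flange tops at about 107 mm, level. Now close the lock.

```bash
python3 - <<'E'
from h import *
d=np.array([np.cos(np.radians(YAW)),np.sin(np.radians(YAW))])
move_gripper(.55)
move_ptp(rk(70,146,200),Rt(YAW)); movel(rk(70,146,89),vel=80); st("down")
move_gripper(0.0); st("closed")
for x in list(range(62,2,-8))+[2,0,-2,-4]:
    movel(rk(x,146,89),vel=40); s=observe(); f=s["contact_force"][:2]@d
    rx=(s["position"][:2]-rk(0,146)[:2])@d
    print(x,rx.round(1),f.round(1))
    if abs(f)>20: break
hold(.2); s=st("end"); print((s["position"][:2]-rk(0,146)[:2])@d, s["contact_force"][:2]@d)
E
```

```text
down t 85.1 pos [617.6 -92.6  89.8] F [ 0.5  0.1 -0.1] gap 48.5
closed t 85.7 pos [617.3 -92.5  89.1] F [-0.1  0.6  0.8] gap 16.0
62 61.4 -0.6
54 53.3 -2.1
46 45.4 -2.2
38 37.4 -1.6
30 29.4 -1.6
22 21.4 -1.3
14 13.4 -1.5
6 5.4 -1.3
2 1.7 -0.8
0 0.2 2.5
-2 0.2 12.5
-4 0.1 22.5
end t 89.7 pos [548.8 -78.3  89.1] F [21.5 -4.7 -8.4] gap 16.2
0.11219294293860309 22.04760247681238
```

```bash
python3 - <<'E'
from h import *
movel(rk(0,146,89),vel=20); move_gripper(.55); movel(rk(0,146,200),vel=100)
p,W=rackview("rv3.png"); H=W[...,2]
g=(H>112)&(H<121)&(np.hypot(W[...,0]-rk(0,146)[0],W[...,1]-rk(0,146)[1])<30)
P=W[g]-rk(0,0); c,s=np.cos(np.radians(YAW)),np.sin(np.radians(YAW))
print("grip rack x",np.percentile(P[:,0]*c+P[:,1]*s,[1,99]))
for n_,q in (("p2",rk(0,76)),("p0",rk(0,-76))):
    near=np.hypot(W[...,0]-q[0],W[...,1]-q[1])
    t=(near<30)&(H>127); print(n_,q[:2],"knob top",np.median(H[t]),np.percentile(H[t],[5,95]),cv2.minEnclosingCircle(W[t][:,:2].astype(np.float32)))
    y=(mask(p,"yellow")>0)&(near<45); print(" yellow z",np.percentile(H[y],[5,95]) if y.any() else 0)
    f=(near<26)&(H>103)&(H<113); print(" flange",np.median(H[f]),cv2.minEnclosingCircle(W[f][:,:2].astype(np.float32)))
p,_=cloud("scene"); save("scene9.png",p,(140,120,440,330),2.4); p,_=cloud("top"); save("top9.png",p,(80,90,400,290),2.4)
st()
E
```

```text
grip rack x [-7.75015491  7.57475745]
p2 [ 534.4587918  -146.79694449] knob top 135.34161684699538 [132.12201558 136.68233391] ((531.77099609375, -149.19590759277344), 11.03288459777832)
 yellow z [62.7765573 70.440761 ]
 flange 107.66167409670314 ((531.6005859375, -149.1717071533203), 19.94392967224121)
p0 [ 503.50524562 -295.61185631] knob top 135.34139091041666 [131.63289241 136.5774031 ] ((503.42828369140625, -297.5780944824219), 10.770691871643066)
 yellow z [ 62.91867238 101.68888697]
 flange 107.40060623136455 ((503.0302429199219, -296.93896484375), 20.382596969604492)
 t 93.9 pos [ 607.1 -239.3  300. ] F [-1.  -0.  -0.2] gap 48.2
```

View pics/rv3.png

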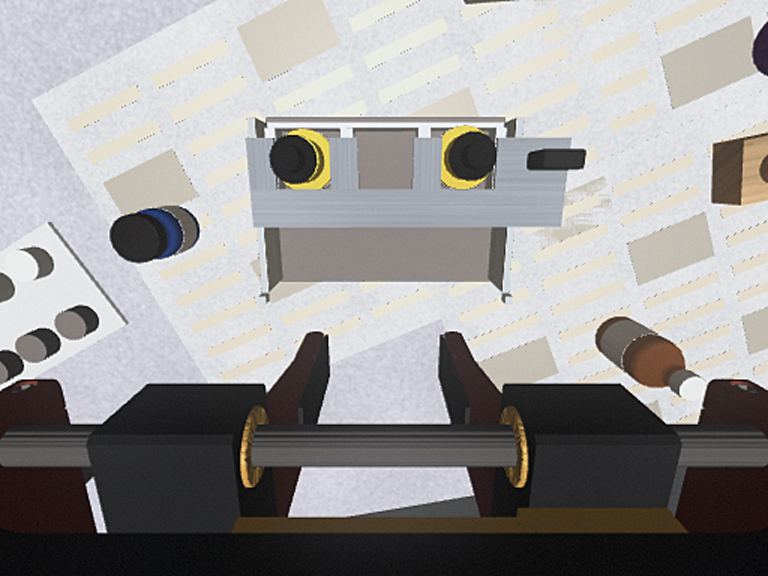

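View pics/scene9.png

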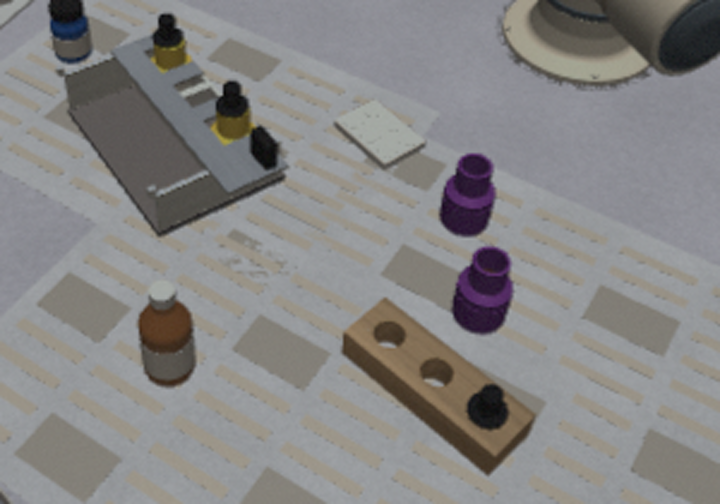

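The wrist and scene views show both bottles stoppered in the rack, with the plate shut over their shoulders. The grip centre is at rack x = -0.1 mm. The third stopper is still in the stand, and the bystanders are unmoved. Handing in.

```bash
python3 - <<'E'
from h import *
print(finish_job()); st()
E
```

```text
the job is handed in; nothing more can be done
None
the job is handed in; nothing more can be done
```

I packed both open bottles and handed the job in; `finish_job` reports no verdict. Only two yellow bottles were in the scene, so the third counts as absent.

**What I did:** I slid the lock plate open to its stop and stood the bottles in pockets 2 and 0. I pushed a stopper home in each, then slid the plate shut to its other stop.

**Last checks (about 94 s used of 210 s):**
- **Lock plate:** the grip read 69.9 mm when open and about -0.1 mm when shut. The force rose at both stops.
- **Stoppers:** the knob tops read 135.3 mm (135 mm is fully home) and the flange tops about 107 mm, both upright.
- **Bottle positions:** the stopper over pocket 2 sat about 3.5 mm from the pocket centre and the one over pocket 0 about 2 mm, within the 9 mm limit.
- **Everything else:** the third stopper is still in the stand. The closed bottle, jar, mould and purple bottles look unmoved; I judged that from the pictures and did not measure it.

**Disagreement:** the top and scene cameras differed from the wrist camera by up to about 4 mm. I worked from the wrist camera, whose opposite-facing views agreed to about 1 mm. No check failed, and I saw no bottle knocked aside.

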